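Put the weighed pigment jar back in its holder and lock the row under the keeper bar

TASK

The small pigment jar standing on the scale has been weighed: set it upright in the empty place of the wooden jar holder, lowering it in rather than dropping it, until it sits on the bottom. Then swing the holder's steel keeper bar over the row of jars and down until it rests fully home in its fork. Leave the other jars in their places and everything else on the table where it is.

Things in the scene. Friction and masses are not known exactly. Their poses are not given: they have to be found in the camera images.
- holder: Jar holder fixed to the table: wooden block 110 x 300 x 38 mm (x, y, z), turned about z by up to 0.3 rad. Three round wells in a row along its y axis at x 0, y -62, 0 and +62 mm, each 56 mm wide, 18 mm deep (floor 20 mm above the table). Two steel hinge cheeks, 34 mm over both in x, 98 mm high, stand at y +115 mm. Origin: centre of its underside
- bar (a joint): Angle (rad) of the keeper bar, flat steel 14 mm wide, 6 mm thick: 0 = closed, level in the fork, 3 mm above the lids of seated jars; grows as it swings up (pi/2 = upright) and out past the holder's +y end. Range 0 to 2.4, start 1.85 to 2.2. Hinge axis parallel to holder x. The hinge is stiff (about 0.45 N m, 2 N at the handle): the bar stays where it is left; no spring or snap
- bar_hinge (a point): Point on the bar's hinge axis, in the middle between the cheeks: holder frame x 0, y +115 mm, z 88 mm
- bar_handle (a point): Centre of the handle at the bar's free end: steel cross cylinder, 18 mm diameter, 44 mm long, parallel to holder x, 250 mm from the hinge axis. Its flat ends face holder +x and -x and can be pinched from above during the whole swing. At bar angle a it is in the holder frame at x 0, y = 115 - 250 cos(a) mm, z = 88 + 250 sin(a) mm. Its axes turn with the bar
- fork (a point): The bar's catch: an open-topped steel fork on the holder, 34 mm over both cheeks in x, 10 mm in y, cheeks 100 mm and floor 85 mm above the table. This point: middle of the fork floor, holder frame x 0, y -100, z 85 mm
- jar: The weighed pigment jar: low round jar, white with a paper band, and a grey lid, 51 mm in diameter (body 50 mm, lid 51 mm from 40 mm height up), 62 mm tall, about 0.15 to 0.25 kg. Origin: centre of its underside. It starts standing on the scale
- liner: The empty place: centre of the bare well floor (20 mm above the table), seen as a thin flat white paper disc 53 mm wide at the bottom of the one well without a jar; it cannot be moved
- jar_b: A jar just like the weighed one, already seated in one of the wells. Origin: centre of its underside
- jar_c: A jar just like the weighed one, already seated in one of the wells. Origin: centre of its underside
- scale: White bench scale fixed to the table: round platform 144 mm in diameter, 30 mm above the table, on a base 200 x 150 x 16 mm with a display towards the robot. Origin: on the table, 5 mm in -x from the platform's centre
- tall_jar: Bystander: bigger clear jar with a white lid, 76 mm in diameter, 125 mm tall. Origin: centre of its underside
- bowl_a: Bystander: black rubber mixing bowl, 110 mm across, 75 mm tall, beyond the holder. Origin: centre of its underside
- bowl_b: Bystander: black rubber mixing bowl, 110 mm across, 75 mm tall, beyond the scale. Origin: centre of its underside
- tub: Bystander: empty white plastic tub, 120 mm across, 60 mm tall. Origin: centre of its underside
- tub_lid: Bystander: flat white round tub lid, 120 mm across, 6 mm thick. Origin: centre of its underside
- brush: Bystander: brush 210 mm long, lying on the table beyond the holder's hinge end, under the open bar. Origin near its middle, on the table
- scraper: Bystander: scraper with a wooden handle and a 60 mm wide steel blade, 220 mm long, lying on the left. Origin near its middle, on the table
There are look-alikes about, which are no part of the job. Leave any red look-alike of the jar alone.

How it is judged:
By the outcome, as a careful person would: the job done as asked, in the order asked, and still so for the second after the job is handed in, with the robot touching nothing.
It also fails if it takes over 72 s, if anything falls off the work surface, if the arm or the gripper's body presses on something with over 40 N, if the wrist force passes 120 N, or if a joint passes its speed limit or range.

ROBOT

A 6-joint arm with a two-finger parallel gripper is mounted at the origin on the work surface. World frame = base frame: x ahead of the robot, y to its left, z up, the work surface at z = 0. Lengths are in m, angles in degrees, forces in N, time in s.
With the tool pointing down it reaches from about 0.4 to 0.825 m from the base axis. Payload 7 kg.
Tool frame: the origin (TCP) lies on the centre line of the jaws, within the pads' length; the fingertips stand 22 mm ahead of it and the grasp point (between the pads) lies 3 mm ahead of it; z points along the fingers, y is the line along which they close (so a half turn about z gives the same grasp; the last joint's range is limited). The gripper opens to 88 mm and grips with 3 to 60 N. Pads are 19 mm wide; open, the fingers measure 130 mm over their backs; the gripper's body (78 mm by 193 mm) begins 47 mm behind the grasp point.
Start: joints at [83.829, 20.546, 0.682, 0, -70.136, -16.507], TCP at [0.26, 0.623, 0.212] pointing down, gripper open.
Joint ranges: [-176.03, 176.03], [-82.01, 121.73], [-58.28, 71.71], [-173.87, 95.51], [-174.79, -0.11], [-173.66, 173.66]. Speed limits (degrees/s): [136.94, 136.94, 172.46, 180, 180, 180].

INTERFACE

Orientations are given as [roll, pitch, yaw] about the fixed x, y, z axes, in that order (R = Rz(yaw) Ry(pitch) Rx(roll)).
In Python, from plant import get_state, cams, r gives the robot as it stands.
- The arm moves only by the tool apply_moves, never from a script. Its argument "targets" is a list of rows, each an object with "dp": the shift along the world's x, y, z in m, a list of three; "yaw": the turn about the world's z in degrees. In form: [{"dp": [x, y, z], "yaw": yaw}, ...]. A call has 1 to 20 rows; each row is the pose to reach, as a shift and turn from the pose commanded when the call began; what a row does not reach only later rows make up. A row lasts 1/12 s, in which the tool goes at most 41.7 mm and 7.16 degrees, less where a joint would pass 70% of its speed; a pose out of reach is approached as far as the arm can. A call with a gripper value outside its range is refused whole. "grip" is the gripper command: -1 is fully open, 1 is shut, values between are in proportion, set as the call begins (left out, the last holds). The fingers move at their own pace and stop on an object; "squeeze" is the grip in N (left out, the last holds). Time passes only in rows, so rows that repeat a pose let the fingers close. It gives the time, the measured TCP pose, the force, the opening and the grip force at its end, in the units of the state.
- get_state(): the state, without advancing time (a new reading comes with each control period).
- cams.capture(name): name is "scene" or "side" or "wrist"; returns a dict with "image" (420x560x3 uint8, red, green, blue), "range_z" (420x560 float32, m along the optical axis (not along the pixel's ray), 0 where there is no reading), "fx", "fy", "cx", "cy" (pixels), "R" (3x3) and "t" (3): a world point X has camera coordinates R X + t; the wrist camera has in their place "T_tool_cam" (4x4, takes a point from camera to tool coordinates, whose origin is the TCP and whose axes are the flange's). Camera axes: x right, y down, z forward; pixel columns grow to the right and rows downward; lengths in m; the calibration is good to about 2 mm. The wrist camera is an equidistant fisheye: a pixel r from the principal point sees the ray r / f radians off the axis. A picture is of the moment at which its call begins: read the wrist's pose just before it.
- r.close_job(): hands the job in; it is judged then, once.
The state is a dict: "time_s": time; "joints": joint angles; "qd": joint speeds; "joint_torque": joint torques, N m; "tcp_pos": TCP position; "eef_rot": TCP orientation; "contact_force": force on the tool from outside, world axes, zero at the start; "moment": the same for the moment, N m; "gripper_width": finger opening in m; "gripper_force": force on a finger pad.
Only numpy, scipy, OpenCV 4.12 (cv2) and the standard library are available. Lean on these libraries where they do the work, as an engineer would, in place of code of your own. Each camera call takes 0.05 s, during which the arm holds its last target. There are 200 camera calls.

## Working session

There is one attempt and no reset: what is moved stays moved. The work goes in short steps, Python scripts to look and compute and a tool call to move; the robot and the scene stay as the last step left them, time stands still between calls to the robot, and variables do not carry over. Pictures are saved under pics/ and viewed, at most 10 in all, crops included, and the job is handed in when it is done.

Besides the shell and the picture viewer there is one more tool, called in YAML: its name, and indented under it one key for each argument. apply_moves: Moves the arm, as the interface text tells. Its arguments: {"type":"object","properties":{"targets":{"type":"array","items":{"type":"object","properties":{"dp":{"type":"array","items":{"type":"number"}},"yaw":{"type":"number"}}}},"grip":{"type":"number"},"squeeze":{"type":"number"}},"required":["targets"]}

```bash
mkdir -p pics; ls; cat > h.py <<'E'
import numpy as np, cv2
from plant import get_state, cams, r
def cap(n):
    c=cams.capture(n); return c
def save(c,f): cv2.imwrite('pics/'+f,c['image'][:,:,::-1])
def world(c):
    "world XYZ per pixel from range (scene/side)"
    h,w=c['range_z'].shape; u,v=np.meshgrid(np.arange(w),np.arange(h)); z=c['range_z']
    P=np.stack([(u-c['cx'])/c['fx']*z,(v-c['cy'])/c['fy']*z,z],-1)
    return (P-c['t'])@c['R']
E
python3 - <<'E'
from h import *
a=cap('scene');b=cap('side');save(a,'scene0.png');save(b,'side0.png')
np.savez('s0.npz',**{'a'+k:v for k,v in a.items()},**{'b'+k:v for k,v in b.items()})
print(get_state())
for c in(a,b): print(-c['R'].T@c['t'],c['R'][2], c['fx'])
E
```

```text
pics
{'time_s': 0.1, 'joints': array([ 8.38286379e+01,  2.05891557e+01,  6.38309453e-01, -1.84771805e-02,
       -7.01361034e+01, -1.65063877e+01]), 'qd': array([ 0.0592374 , -0.0796911 ,  0.253565  , -0.06536243, -0.04041862,
       -0.00121215]), 'joint_torque': array([-1.48745155e-03, -5.84160519e+01,  2.93751830e+01,  7.01553449e+00,
        1.01950337e-02, -5.54504402e-05]), 'tcp_pos': array([0.26009438, 0.62236817, 0.21138805]), 'eef_rot': array([ 1.79911698e+02, -8.05208360e-03, -2.26840351e+01]), 'contact_force': array([-0.31381877, -0.43000188,  0.90007142]), 'moment': array([-0.01293171, -0.00689329, -0.02050487]), 'gripper_force': 0.0, 'gripper_width': 0.08731619576374187}
[1.17475255 0.24345117 0.90584676] [-0.58250979 -0.23367708 -0.77850971] 394.20467618445446
[0.37807862 0.6004133  0.87985926] [ 0.20099813 -0.59338454 -0.77941936] 392.61021782274395
```

View pics/scene0.png

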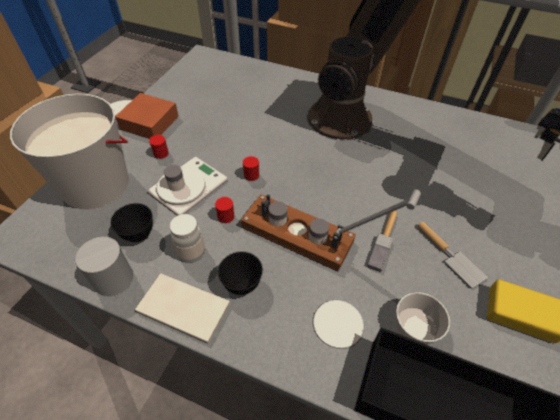

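View pics/side0.png

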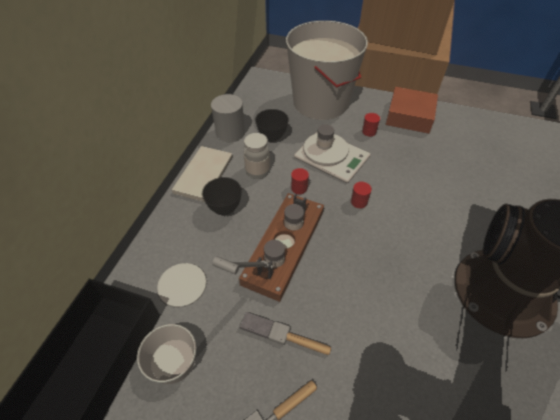

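The candidates in the scene view are the white jar with a grey lid on the scale at (175,180), red look-alikes at (160,147), (252,168) and (225,210), and grey-lidded jars seated in the holder at (278,214) and (319,231). The one on the scale fits: white body, grey lid, standing on the platform. The empty well is the middle one (297,230), where the white disc is. The bar is open with its handle at (414,199). I'll confirm this in a crop and measure.

```bash
python3 - <<'E'
from h import *
d=np.load('s0.npz')
A={k[1:]:d[k] for k in d if k[0]=='a'};B={k[1:]:d[k] for k in d if k[0]=='b'}
cr=A['image'][150:270,140:360,::-1]
cv2.imwrite('pics/crop1.png',cv2.resize(cr,None,fx=3.5,fy=3.5,interpolation=cv2.INTER_CUBIC))
for n,c,pts in(('A',A,dict(jar=(175,173),liner=(297,230),j1=(278,209),j2=(318,228),handle=(414,199))),('B',B,dict(jar=(325,131),liner=(285,242),j1=(294,212),j2=(274,247),handle=(225,265)))):
    W=world(c)
    for k,(u,v) in pts.items(): print(n,k,W[v,u].round(4))
    # lids: points in narrow z band around jar tops
    for k,zt in(('jar',.092),('j1',.082),('j2',.082),('liner',.02)):
        u,v=pts[k]; p=W[v-20:v+20,u-20:u+20].reshape(-1,3); c0=W[v,u]
        p=p[(abs(p[:,2]-zt)<.005)&(np.hypot(*(p[:,:2]-c0[:2]).T)<.04)]
        if len(p)>5:
            (x,y),rr=cv2.minEnclosingCircle(p[:,:2].astype(np.float32)); print('  ',k,len(p),p.mean(0).round(4),(round(x,4),round(y,4),round(rr,4)))
    p=W.reshape(-1,3); p=p[(abs(p[:,2]-.038)<.004)]
    im=c['image'].reshape(-1,3)[(abs(W.reshape(-1,3)[:,2]-.038)<.004)].astype(int)
    c0=W[pts['liner'][1],pts['liner'][0]]
    m=(im[:,0]>im[:,2]+25)&(im[:,1]>.25*im[:,0])&(np.hypot(*(p[:,:2]-c0[:2]).T)<.19); p=p[m]
    print('  holder',len(p),cv2.minAreaRect(p[:,:2].astype(np.float32)))
E
```

```text
A jar [1.1748 0.2435 0.9058]
A liner [0.5527 0.0458 0.0242]
A j1 [ 0.5496 -0.0133  0.0842]
A j2 [0.5668 0.107  0.0832]
A handle [0.5884 0.2983 0.3086]
   j1 242 [ 0.5465 -0.0187  0.0823] (0.5465, -0.0235, 0.0304)
   j2 256 [0.5593 0.1058 0.0823] (0.5577, 0.1052, 0.0265)
   liner 200 [0.5437 0.0413 0.0214] (0.5499, 0.0474, 0.033)
  holder 2144 ((0.5510414838790894, 0.042843595147132874), (0.3012441396713257, 0.114166758954525), 84.10753631591797)
B jar [ 0.5445 -0.3367  0.0925]
B liner [0.5496 0.0444 0.0198]
B j1 [ 0.5441 -0.013   0.0806]
B j2 [0.5584 0.1059 0.0806]
B handle [0.5751 0.3042 0.3034]
   jar 158 [ 0.5448 -0.3432  0.0919] (0.5437, -0.3447, 0.0282)
   j1 294 [ 0.5451 -0.0168  0.082 ] (0.5456, -0.0204, 0.0326)
   j2 307 [0.5579 0.1104 0.082 ] (0.5587, 0.1088, 0.0261)
   liner 183 [0.5512 0.0369 0.0208] (0.5541, 0.0394, 0.0268)
  holder 2533 ((0.5505189895629883, 0.02790229022502899), (0.3407424986362457, 0.11146800220012665), 84.3541488647461)
```

View pics/crop1.png

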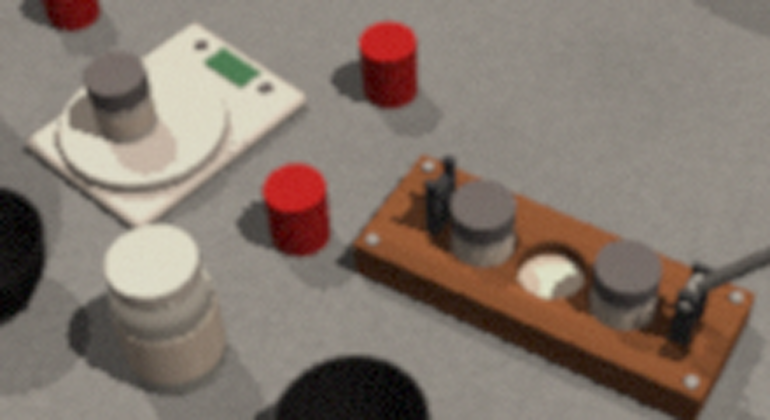

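The crop confirms it: the white jar with a grey lid is on the scale, the middle well is empty with its white disc showing, and the red jars are separate.

```bash
python3 - <<'E'
from h import *
d=np.load('s0.npz')
P=[]
for s in 'ab':
    c={k[1:]:d[k] for k in d if k[0]==s}; W=world(c).reshape(-1,3); P.append(W[c['range_z'].ravel()>0])
P=np.vstack(P); 
for x in np.arange(.35,.80,.03):
    print(round(x,2),[int(1000*(lambda q: q.max() if len(q) else 0)(P[(abs(P[:,0]-x)<.015)&(abs(P[:,1]-y)<.015)&(P[:,2]<.6),2])) for y in np.arange(-.55,-.15,.03)])
E
```

```text
0.35 [65, 7, 6, 6, 5, 4, 5, 5, 5, 5, 5, 4, 3, 60]
0.38 [64, 59, 5, 4, 5, 5, 6, 5, 5, 6, 5, 3, 66, 67]
0.41 [5, 64, 68, 65, 4, 5, 19, 21, 19, 16, 5, 4, 65, 67]
0.44 [5, 65, 68, 65, 6, 18, 20, 21, 21, 21, 22, 18, 5, 7]
0.47 [5, 5, 6, 6, 3, 21, 34, 34, 34, 32, 22, 18, 4, 4]
0.5 [242, 241, 6, 5, 4, 32, 35, 35, 36, 34, 20, 6, 5, 5]
0.53 [188, 243, 244, 4, 4, 33, 94, 96, 92, 34, 29, 4, 3, 4]
0.56 [188, 162, 242, 187, 19, 34, 97, 96, 95, 35, 30, 4, 65, 66]
0.59 [188, 53, 242, 243, 19, 34, 34, 35, 35, 33, 4, 4, 66, 66]
0.62 [186, 0, 239, 243, 6, 6, 28, 32, 28, 19, 4, 5, 5, 6]
0.65 [187, 70, 242, 242, 5, 4, 4, 5, 5, 4, 4, 5, 6, 4]
0.68 [30, 191, 243, 4, 4, 77, 78, 78, 76, 6, 4, 128, 129, 121]
0.71 [226, 242, 244, 4, 78, 78, 31, 53, 77, 5, 5, 130, 129, 129]
0.74 [242, 244, 6, 5, 76, 78, 21, 44, 77, 5, 5, 129, 129, 128]
0.77 [5, 5, 4, 3, 3, 78, 78, 77, 80, 3, 3, 77, 95, 4]
0.8 [5, 4, 5, -737, 1, 4, 5, 4, 4, 4, 4, 21, 21, 22]
```

apply_moves:
  targets:
    - {"dp":[0.01,-0.03,0.03],"yaw":-7}
    - {"dp":[0.02,-0.06,0.06],"yaw":-14}
    - {"dp":[0.03,-0.1,0.08],"yaw":-21}
    - {"dp":[0.04,-0.14,0.08],"yaw":-28}
    - {"dp":[0.05,-0.18,0.08],"yaw":-35}
    - {"dp":[0.06,-0.22,0.08],"yaw":-42}
    - {"dp":[0.08,-0.26,0.08],"yaw":-49}
    - {"dp":[0.1,-0.3,0.08],"yaw":-56}
    - {"dp":[0.12,-0.34,0.08],"yaw":-63}
    - {"dp":[0.14,-0.38,0.08],"yaw":-70}
    - {"dp":[0.16,-0.42,0.08],"yaw":-73.2}
    - {"dp":[0.18,-0.45,0.08],"yaw":-73.2}
    - {"dp":[0.2,-0.48,0.08],"yaw":-73.2}
    - {"dp":[0.2,-0.5,0.08],"yaw":-73.2}
    - {"dp":[0.2,-0.52,0.08],"yaw":-73.2}
    - {"dp":[0.2,-0.52,0.08],"yaw":-73.2}
    - {"dp":[0.2,-0.52,0.08],"yaw":-73.2}

```text
time_s: 1.52
tcp_pos: [0.4602, 0.1017, 0.2921]
eef_rot: [180.0, 0.0, -96.0]
contact_force: [0.0, 0.2, 1.0]
gripper_width: 0.0873
gripper_force: 0.0
```

```bash
cat >> h.py <<'E'
from scipy.spatial.transform import Rotation as Ro
def wcap():
    s=get_state(); c=cams.capture('wrist')
    T=np.eye(4);T[:3,:3]=Ro.from_euler('xyz',s['eef_rot'],degrees=True).as_matrix();T[:3,3]=s['tcp_pos']
    c['T']=T@c['T_tool_cam']; h,w=c['range_z'].shape; u,v=np.meshgrid(np.arange(w),np.arange(h))
    x,y=(u-c['cx'])/c['fx'],(v-c['cy'])/c['fy']; t=np.hypot(x,y)+1e-9
    c['dir']=np.stack([x/t*np.sin(t),y/t*np.sin(t),np.cos(t)],-1)@c['T'][:3,:3].T
    k=c['range_z']/np.cos(t); c['W']=c['dir']*k[...,None]+c['T'][:3,3]
    c['W'][c['range_z']<=0]=np.nan
    return c
def wpix(c,P):
    p=(np.asarray(P)-c['T'][:3,3])@c['T'][:3,:3]; t=np.arctan2(np.hypot(p[...,0],p[...,1]),p[...,2]); q=np.arctan2(p[...,1],p[...,0])
    return np.stack([c['cx']+c['fx']*t*np.cos(q),c['cy']+c['fy']*t*np.sin(q)],-1)
def onplane(c,u,v,z):
    d=c['dir'][int(round(v)),int(round(u))]; o=c['T'][:3,3]; return o+d*(z-o[2])/d[2]
E
python3 - <<'E'
from h import *
c=wcap(); save(c,'w1.png'); print(c['T'].round(3),c['fx'])
for k,P in dict(j1=(.5456,-.02,.082),j2=(.5585,.107,.082),liner=(.552,.042,.02),jar=(.545,-.343,.092)).items():
    u,v=wpix(c,P); print(k,u.round(1),v.round(1))
    zt=P[2]; W=c['W']; m=(abs(W[...,2]-zt)<.006)&(np.hypot(W[...,0]-P[0],W[...,1]-P[1])<.04)
    if m.sum()>5: print(m.sum(),np.nanmean(W[m],0).round(4),cv2.minEnclosingCircle(W[m][:,:2].astype(np.float32)))
E
```

```text
[[-0.994  0.101  0.031  0.453]
 [ 0.106  0.95   0.292  0.022]
 [ 0.     0.294 -0.956  0.464]
 [ 0.     0.     0.     1.   ]] 325.19226210127806
j1 198.6 88.5
1545 [ 0.5458 -0.0209  0.0821] ((0.5449453592300415, -0.025755086913704872), 0.03461427986621857)
j2 203.1 193.2
1267 [0.5584 0.1058 0.0817] ((0.559207558631897, 0.10649718344211578), 0.025907795876264572)
liner 210.8 136.5
1227 [0.5552 0.044  0.0206] ((0.553318202495575, 0.036718033254146576), 0.03564747795462608)
jar 183.0 -125.3
```

View pics/w1.png

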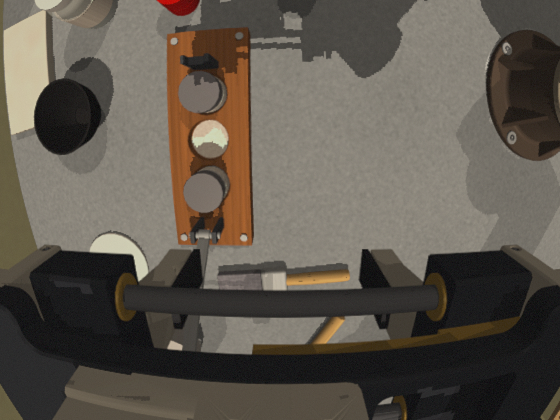

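The wrist view shows the holder at (210,137): seated lids at (201,92) and (205,190), and the empty well at (210,138). I'll fit the holder from its screws and outline while heading to the jar.

```bash
python3 - <<'E'
from h import *
c=wcap()
s=np.array([onplane(c,u,v,.038) for u,v in((174,41),(239,36),(184,238),(243,238))]); print(s.round(4),s.mean(0))
W=c['W'];im=c['image'].astype(int)
m=(abs(W[...,2]-.038)<.005)&(im[...,0]>im[...,2]+25)&(np.hypot(W[...,0]-.552,W[...,1]-.043)<.19)
m=cv2.morphologyEx(m.astype(np.uint8),cv2.MORPH_OPEN,np.ones((3,3)))
ct=max(cv2.findContours(m,0,2)[0],key=cv2.contourArea)[:,0]
P=np.array([onplane(c,u,v,.038)[:2] for u,v in ct]); print('holder',cv2.minAreaRect(P.astype(np.float32)))
# white liner by colour
m=(im.min(2)>120)&(np.hypot(W[...,0]-.552,W[...,1]-.043)<.035)&(W[...,2]<.03)
v,u=np.nonzero(m);P=np.array([onplane(c,a,b,.02)[:2] for a,b in zip(u,v)]);print('liner',cv2.minEnclosingCircle(P.astype(np.float32)))
# lids by circle of z band, limited radius
for k,x,y in(('j1',.5455,-.0185),('j2',.559,.1065)):
    for i in range(5):
        m=(abs(W[...,2]-.082)<.006)&(np.hypot(W[...,0]-x,W[...,1]-y)<.030)&(im.min(2)>50)
        v,u=np.nonzero(m);P=np.array([onplane(c,a,b,.082)[:2] for a,b in zip(u,v)]);(x,y),rr=cv2.minEnclosingCircle(P.astype(np.float32))
    print(k,x,y,rr,P.mean(0))
E
```

```text
[[ 0.5835 -0.0959  0.038 ]
 [ 0.4959 -0.0866  0.038 ]
 [ 0.6114  0.1806  0.038 ]
 [ 0.5244  0.1887  0.038 ]] [0.55378247 0.04669287 0.038     ]
holder ((0.552975594997406, 0.04451119899749756), (0.29999062418937683, 0.11099343001842499), 84.1086654663086)
liner ((0.5545390844345093, 0.04386361688375473), 0.025515858083963394)
j1 0.5466485023498535 -0.016670864075422287 0.025772107765078545 [ 0.54644563 -0.0163749 ]
j2 0.5588967800140381 0.10624491423368454 0.025935109704732895 [0.5587362  0.10575477]
```

apply_moves:
  targets:
    - {"dp":[0.01,-0.04,0.0],"yaw":0}
    - {"dp":[0.02,-0.08,0.0],"yaw":0}
    - {"dp":[0.03,-0.12,0.0],"yaw":0}
    - {"dp":[0.04,-0.16,0.0],"yaw":0}
    - {"dp":[0.05,-0.2,0.0],"yaw":0}
    - {"dp":[0.06,-0.24,0.0],"yaw":0}
    - {"dp":[0.07,-0.28,0.0],"yaw":0}
    - {"dp":[0.075,-0.32,0.0],"yaw":0}
    - {"dp":[0.08,-0.36,0.0],"yaw":0}
    - {"dp":[0.085,-0.4,0.0],"yaw":0}
    - {"dp":[0.085,-0.43,0.0],"yaw":0}
    - {"dp":[0.085,-0.445,-0.03],"yaw":0}
    - {"dp":[0.085,-0.445,-0.07],"yaw":0}
    - {"dp":[0.085,-0.445,-0.09],"yaw":0}
    - {"dp":[0.085,-0.445,-0.09],"yaw":0}
    - {"dp":[0.085,-0.445,-0.09],"yaw":0}

```text
time_s: 2.95
tcp_pos: [0.5455, -0.3414, 0.2015]
eef_rot: [179.9, -0.0, -95.8]
contact_force: [0.0, 0.0, 0.5]
gripper_width: 0.0878
gripper_force: 0.0
```

```bash
python3 - <<'E'
from h import *
c=wcap(); save(c,'w2.png'); W=c['W']; x,y=.545,-.343
print(get_state()['tcp_pos'],wpix(c,(x,y,.092)))
for i in range(5):
    m=(abs(W[...,2]-.092)<.007)&(np.hypot(W[...,0]-x,W[...,1]-y)<.034)
    v,u=np.nonzero(m);P=np.array([onplane(c,a,b,.092)[:2] for a,b in zip(u,v)]);(x,y),rr=cv2.minEnclosingCircle(P.astype(np.float32))
print(x,y,rr,P.mean(0),np.nanmedian(W[m][:,2]))
E
```

```text
[ 0.54646248 -0.34185713  0.20340819] [282.43654646 201.24432437]
0.5461419820785522 -0.3488243818283081 0.025890208780765533 [ 0.54618215 -0.34931647] 0.09175839457018253
```

```bash
python3 - <<'E'
from h import *
for n in range(3):
    c=wcap(); W=c['W']; x,y=.545,-.346
    for i in range(4):
        m=(abs(W[...,2]-.092)<.007)&(np.hypot(W[...,0]-x,W[...,1]-y)<.034)
        v,u=np.nonzero(m);P=np.array([onplane(c,a,b,.092)[:2] for a,b in zip(u,v)]);(x,y),rr=cv2.minEnclosingCircle(P.astype(np.float32))
    print(get_state()['tcp_pos'],x,y,rr,P.mean(0))
c=cap('side');W=world(c);x,y=.545,-.346
for i in range(4):
    m=(abs(W[...,2]-.092)<.007)&(np.hypot(W[...,0]-x,W[...,1]-y)<.034)
    (x,y),rr=cv2.minEnclosingCircle(W[m][:,:2].astype(np.float32))
print(x,y,rr,m.sum())
E
```

```text
[ 0.54693296 -0.34200118  0.20441073] 0.5463762283325195 -0.34892839193344116 0.026024630293250084 [ 0.54626108 -0.34932649]
[ 0.54694767 -0.34209208  0.20473955] 0.5466465353965759 -0.3488296866416931 0.025934087112545967 [ 0.54622683 -0.3492192 ]
[ 0.54675861 -0.3420906   0.20472955] 0.5462334156036377 -0.3487499952316284 0.025929203256964684 [ 0.54622968 -0.34924713]
0.5423467755317688 -0.34551870822906494 0.028386252000927925 168
```

apply_moves:
  targets:
    - {"dp":[-0.0005,-0.007,-0.02]}
    - {"dp":[-0.0005,-0.007,-0.045]}
    - {"dp":[-0.0005,-0.007,-0.07]}
    - {"dp":[-0.0005,-0.007,-0.095]}
    - {"dp":[-0.0005,-0.007,-0.11]}
    - {"dp":[-0.0005,-0.007,-0.12]}
    - {"dp":[-0.0005,-0.007,-0.123]}
    - {"dp":[-0.0005,-0.007,-0.123]}
    - {"dp":[-0.0005,-0.007,-0.123]}
    - {"dp":[-0.0005,-0.007,-0.123]}

```text
$.targets[0]: bad value
```

apply_moves:
  targets:
    - {"dp":[0,0,0]}
    - {"dp":[0,0,0]}
    - {"dp":[0,0,0]}
    - {"dp":[0,0,0]}
    - {"dp":[0,0,0]}
    - {"dp":[0,0,0]}
    - {"dp":[0,0,0]}
    - {"dp":[0,0,0]}
    - {"dp":[0,0,0]}
    - {"dp":[0,0,0]}
    - {"dp":[0,0,0]}
    - {"dp":[0,0,0]}
  grip: 0.5
  squeeze: 15

```text
$.targets[0]: bad value
```

Each row needs a yaw value.

apply_moves:
  targets:
    - {"dp":[-0.0005,-0.007,-0.02],"yaw":0}
    - {"dp":[-0.0005,-0.007,-0.045],"yaw":0}
    - {"dp":[-0.0005,-0.007,-0.07],"yaw":0}
    - {"dp":[-0.0005,-0.007,-0.095],"yaw":0}
    - {"dp":[-0.0005,-0.007,-0.11],"yaw":0}
    - {"dp":[-0.0005,-0.007,-0.12],"yaw":0}
    - {"dp":[-0.0005,-0.007,-0.123],"yaw":0}
    - {"dp":[-0.0005,-0.007,-0.123],"yaw":0}
    - {"dp":[-0.0005,-0.007,-0.123],"yaw":0}
    - {"dp":[-0.0005,-0.007,-0.123],"yaw":0}

```text
time_s: 4.03
tcp_pos: [0.5457, -0.3496, 0.0809]
eef_rot: [-179.9, -0.0, -95.9]
contact_force: [0.5, 1.0, 0.5]
gripper_width: 0.0878
gripper_force: 0.0
```

```bash
python3 -c "
from h import *
s=get_state();print(s['tcp_pos'],s['eef_rot'],s['contact_force'],s['gripper_width'])"
```

```text
[ 0.54574913 -0.3495554   0.08089824] [-1.79862113e+02 -4.17342555e-02 -9.58597932e+01] [0.49291003 1.01332915 0.54121692] 0.08775159797438663
```

apply_moves:
  targets:
    - {"dp":[0,0,0],"yaw":0}
    - {"dp":[0,0,0],"yaw":0}
    - {"dp":[0,0,0],"yaw":0}
    - {"dp":[0,0,0],"yaw":0}
    - {"dp":[0,0,0],"yaw":0}
    - {"dp":[0,0,0],"yaw":0}
    - {"dp":[0,0,0],"yaw":0}
    - {"dp":[0,0,0],"yaw":0}
    - {"dp":[0,0,0],"yaw":0}
    - {"dp":[0,0,0],"yaw":0}
  grip: 0.3
  squeeze: 18

```text
time_s: 4.87
tcp_pos: [0.5447, -0.3492, 0.0792]
eef_rot: [180.0, 0.0, -95.9]
contact_force: [-0.1, 0.6, 0.1]
gripper_width: 0.0316
gripper_force: 0.0
```

The fingers closed to 31.6 mm with no force, so the jar isn't between them. I'll look before doing anything else.

```bash
python3 - <<'E'
from h import *
c=wcap(); save(c,'w3.png'); print(wpix(c,c['T'][:3,3]*0+get_state()['tcp_pos']))
a=cap('side')['image'][90:210,220:420,::-1]; im=c['image'][:,:,::-1]
a=cv2.resize(a,(400,300),interpolation=cv2.INTER_CUBIC); cv2.imwrite('pics/w3b.png',np.hstack([cv2.resize(im,(400,300)),a]))
E
```

```text
[283.38446859 254.21637439]
```

View pics/w3b.png

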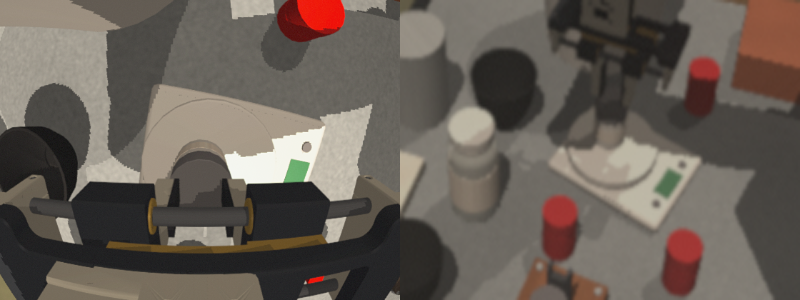

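```bash
python3 - <<'E'
from h import *
c=wcap(); s=get_state(); print(s['tcp_pos'],s['gripper_width'],s['gripper_force'],s['contact_force'],s['moment'])
cv2.imwrite('pics/w3c.png',cv2.resize(c['image'][180:345,190:380,::-1],None,fx=3.5,fy=3.5,interpolation=cv2.INTER_CUBIC))
W=c['W']
for v in range(200,345,12): print(v,[tuple((W[v,u]*1000).round().astype(int)) if W[v,u,0]==W[v,u,0] else 0 for u in (215,235,248,265,283,300,318,330,345)])
E
```

```text
[ 0.54474455 -0.34921234  0.07924661] 0.030931348810161408 0.0 [-0.15226344  0.65505503 -0.00777194] [ 0.0643011  -0.05305555 -0.01511369]
200 [(np.int64(591), np.int64(-373), np.int64(30)), (np.int64(577), np.int64(-372), np.int64(29)), (np.int64(567), np.int64(-371), np.int64(29)), (np.int64(555), np.int64(-372), np.int64(38)), (np.int64(542), np.int64(-373), np.int64(46)), (np.int64(531), np.int64(-367), np.int64(29)), (np.int64(518), np.int64(-366), np.int64(31)), (np.int64(509), np.int64(-365), np.int64(30)), (np.int64(499), np.int64(-364), np.int64(30))]
212 [(np.int64(592), np.int64(-365), np.int64(30)), (np.int64(578), np.int64(-363), np.int64(29)), (np.int64(568), np.int64(-362), np.int64(30)), (np.int64(553), np.int64(-372), np.int64(66)), (np.int64(543), np.int64(-373), np.int64(72)), (np.int64(533), np.int64(-369), np.int64(63)), (np.int64(519), np.int64(-357), np.int64(30)), (np.int64(510), np.int64(-356), np.int64(30)), (np.int64(499), np.int64(-355), np.int64(31))]
224 [(np.int64(594), np.int64(-356), np.int64(30)), (np.int64(579), np.int64(-354), np.int64(31)), (np.in
[... 3950 characters left out ...]
p.int64(-231), np.int64(0)), (np.int64(557), np.int64(-229), np.int64(0)), (np.int64(540), np.int64(-228), np.int64(0)), (np.int64(523), np.int64(-225), np.int64(-1)), (np.int64(527), np.int64(-347), np.int64(152)), (np.int64(525), np.int64(-366), np.int64(175))]
344 [(np.int64(561), np.int64(-374), np.int64(186)), (np.int64(556), np.int64(-372), np.int64(184)), (np.int64(553), np.int64(-372), np.int64(185)), (np.int64(548), np.int64(-372), np.int64(185)), (np.int64(543), np.int64(-371), np.int64(185)), (np.int64(539), np.int64(-370), np.int64(184)), (np.int64(534), np.int64(-370), np.int64(185)), (np.int64(531), np.int64(-370), np.int64(185)), (np.int64(527), np.int64(-369), np.int64(184))]
```

View pics/w3c.png

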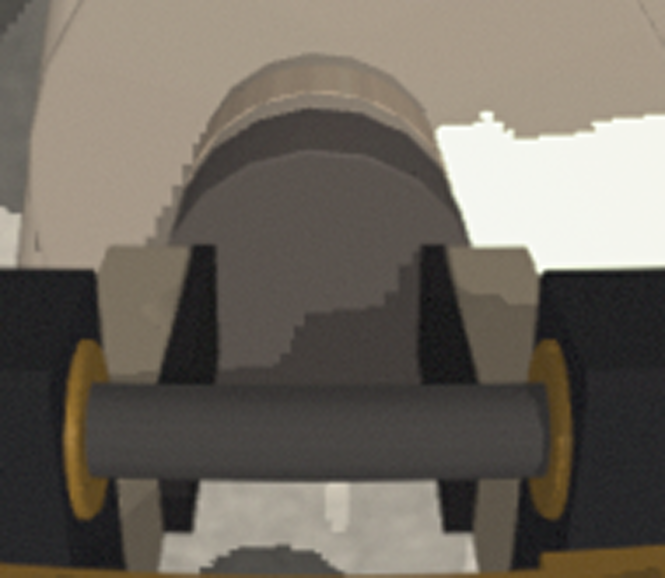

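The picture shows the fingertips ending at v≈250, above the lid: range puts them at about z 0.10 and the lid at 0.092. They closed over the jar and never touched it. The reported TCP doesn't match where the fingers are, so I'll check with the independent side and scene cameras.

```bash
python3 - <<'E'
from h import *
for n in('side','scene'):
    c=cap(n);W=world(c);im=c['image'].astype(int)
    m=(np.hypot(W[...,0]-.546,W[...,1]+.349)<.05)&(W[...,2]>.02)&(W[...,2]<.2)
    h,e=np.histogram(W[m][:,2],np.arange(.02,.2,.008)); print(n,h)
    # x extent per height slice
    for z in np.arange(.04,.19,.008):
        q=W[m&(abs(W[...,2]-z)<.004)]
        if len(q): print(round(z,3),q[:,0].min().round(3),q[:,0].max().round(3),q[:,1].min().round(3),q[:,1].max().round(3))
c=wcap();W=c['W'];T=c['T_tool_cam'];print(T.round(4))
# finger column z near the tip in wrist image
for u in (232,326): print([(v,W[v,u].round(3).tolist()) for v in range(246,262,2)])
E
```

```text
side [ 20 280  29  33  27  35  28  36  76  72  29  30  28  32  31  18   6   4
  24  53 120  69]
0.04 0.521 0.564 -0.341 -0.318
0.048 0.521 0.565 -0.351 -0.319
0.056 0.521 0.566 -0.347 -0.32
0.064 0.521 0.567 -0.345 -0.317
0.072 0.52 0.568 -0.348 -0.319
0.08 0.52 0.569 -0.346 -0.318
0.088 0.52 0.57 -0.373 -0.318
0.096 0.519 0.567 -0.369 -0.318
0.104 0.514 0.578 -0.359 -0.33
0.112 0.514 0.575 -0.358 -0.327
0.12 0.513 0.576 -0.351 -0.329
0.128 0.512 0.58 -0.35 -0.331
0.136 0.511 0.581 -0.362 -0.331
0.144 0.511 0.577 -0.353 -0.331
0.152 0.564 0.571 -0.355 -0.337
0.16 0.564 0.569 -0.357 -0.313
0.168 0.52 0.578 -0.352 -0.306
0.176 0.522 0.583 -0.337 -0.305
0.184 0.497 0.59 -0.369 -0.305
scene [ 18 381  27  36  32  36  32  34  59  94  36  41  32  27  28  19   8   6
  32  57 116  30]
0.04 0.538 0.569 -0.365 -0.325
0.048 0.533 0.569 -0.363 -0.323
0.056 0.533 0.569 -0.367 -0.324
0.064 0.531 0.569 -0.363 -0.324
0.072 0.53 0.569 -0.37 -0.325
0.08 0.535 0.57 -0.361 -0.323
0.088 0.522 0.57 -0.37 -0.324
0.096 0.516 0.575 -0.365 -0.323
0.104 0.514 0.577 -0.364 -0.336
0.112 0.515 0.576 -0.363 -0.336

[... 262 characters left out ...]
 0.594 -0.351 -0.308
[[-1.200e-03 -9.558e-01 -2.940e-01  7.960e-02]
 [ 1.000e+00 -1.000e-03 -6.000e-04 -1.600e-03]
 [ 3.000e-04 -2.940e-01  9.558e-01 -1.723e-01]
 [ 0.000e+00  0.000e+00  0.000e+00  1.000e+00]]
[(246, [0.584, -0.337, 0.03]), (248, [0.585, -0.335, 0.029]), (250, [0.57, -0.363, 0.098]), (252, [0.57, -0.363, 0.101]), (254, [0.57, -0.363, 0.103]), (256, [0.569, -0.363, 0.106]), (258, [0.569, -0.363, 0.108]), (260, [0.569, -0.363, 0.111])]
[(246, [0.514, -0.33, 0.03]), (248, [0.514, -0.328, 0.029]), (250, [0.515, -0.327, 0.031]), (252, [0.522, -0.358, 0.102]), (254, [0.522, -0.358, 0.102]), (256, [0.523, -0.358, 0.105]), (258, [0.523, -0.358, 0.108]), (260, [0.523, -0.358, 0.11])]
```

All three cameras agree that the tips are at z≈0.098, about 41 mm higher than the stated tool geometry predicts. I'll open the gripper and check the tip height when open before correcting.

apply_moves:
  targets:
    - {"dp":[0,0,0],"yaw":0}
    - {"dp":[0,0,0],"yaw":0}
    - {"dp":[0,0,0],"yaw":0}
    - {"dp":[0,0,0],"yaw":0}
    - {"dp":[0,0,0],"yaw":0}
    - {"dp":[0,0,0],"yaw":0}
    - {"dp":[0,0,0],"yaw":0}
    - {"dp":[0,0,0],"yaw":0}
  grip: -1

```text
time_s: 5.83
tcp_pos: [0.5447, -0.3492, 0.0793]
eef_rot: [-180.0, -0.0, -95.9]
contact_force: [0.7, -0.0, -0.7]
gripper_width: 0.0787
gripper_force: 0.0
```

```bash
python3 - <<'E'
from h import *
s=get_state();print(s['tcp_pos'],s['gripper_width'])
c=wcap();W=c['W']
# finger face pixels: y near -.36, x outside jar
m=(W[...,2]>.04)&(W[...,2]<.16)&(abs(W[...,1]+.352)<.02)&(abs(W[...,0]-.545)>.035)&(abs(W[...,0]-.545)<.08)
q=W[m];print(m.sum(),q.min(0),q.max(0),np.percentile(q[:,2],[1,2,5]))
for n in('side','scene'):
    W=world(cap(n)); m=(W[...,2]>.04)&(W[...,2]<.16)&(abs(W[...,1]+.352)<.02)&(abs(W[...,0]-.545)>.035)&(abs(W[...,0]-.545)<.08)
    q=W[m];print(n,m.sum(),q.min(0),q.max(0),np.percentile(q[:,2],[1,5]))
    x=cap('scene') if 0 else None
x,y=.546,-.349;W=c['W']
for i in range(4):
    m=(abs(W[...,2]-.092)<.007)&(np.hypot(W[...,0]-x,W[...,1]-y)<.034)
    v,u=np.nonzero(m);P=np.array([onplane(c,a,b,.092)[:2] for a,b in zip(u,v)]);(x,y),rr=cv2.minEnclosingCircle(P.astype(np.float32))
print('jar',x,y,rr)
E
```

```text
[ 0.5447369  -0.34923239  0.07925956] 0.07872799691586384
5030 [ 0.48781727 -0.36663744  0.09151937] [ 0.60280989 -0.33331529  0.15999421] [0.09457863 0.09585726 0.09882583]
side 149 [ 0.4856927  -0.36164761  0.09436464] [ 0.60590027 -0.33200757  0.15760377] [0.09472527 0.09844847]
scene 195 [ 0.48267657 -0.36667943  0.09273321] [ 0.60406319 -0.33216918  0.15983029] [0.09536379 0.09886772]
jar 0.5462626814842224 -0.35000506043434143 0.026027480140328407
```

apply_moves:
  targets:
    - {"dp":[0.001,-0.001,-0.004],"yaw":0}
    - {"dp":[0.001,-0.001,-0.01],"yaw":0}
    - {"dp":[0.001,-0.001,-0.016],"yaw":0}
    - {"dp":[0.001,-0.001,-0.022],"yaw":0}
    - {"dp":[0.001,-0.001,-0.028],"yaw":0}
    - {"dp":[0.001,-0.001,-0.033],"yaw":0}
    - {"dp":[0.001,-0.001,-0.037],"yaw":0}
    - {"dp":[0.001,-0.001,-0.037],"yaw":0}
    - {"dp":[0.001,-0.001,-0.037],"yaw":0}

```text
time_s: 6.73
tcp_pos: [0.5456, -0.3502, 0.042]
eef_rot: [180.0, 0.0, -95.9]
contact_force: [0.5, -0.6, 0.7]
gripper_width: 0.0874
gripper_force: 0.0
```

apply_moves:
  targets:
    - {"dp":[0,0,0],"yaw":0}
    - {"dp":[0,0,0],"yaw":0}
    - {"dp":[0,0,0],"yaw":0}
    - {"dp":[0,0,0],"yaw":0}
    - {"dp":[0,0,0],"yaw":0}
    - {"dp":[0,0,0],"yaw":0}
    - {"dp":[0,0,0],"yaw":0}
    - {"dp":[0,0,0],"yaw":0}
    - {"dp":[0,0,0],"yaw":0}
    - {"dp":[0,0,0],"yaw":0}
    - {"dp":[0,0,0],"yaw":0}
  grip: 0.3
  squeeze: 18

```text
time_s: 7.65
tcp_pos: [0.5456, -0.3502, 0.0424]
eef_rot: [180.0, -0.0, -95.9]
contact_force: [-1.2, 0.1, 2.2]
gripper_width: 0.0508
gripper_force: 18.0
```

apply_moves:
  targets:
    - {"dp":[0,0,0.01],"yaw":0}
    - {"dp":[0,0,0.03],"yaw":0}
    - {"dp":[0,0,0.06],"yaw":0}
    - {"dp":[0,0,0.09],"yaw":0}
    - {"dp":[0,0.01,0.11],"yaw":0}
    - {"dp":[0.001,0.03,0.11],"yaw":0}
    - {"dp":[0.001,0.06,0.11],"yaw":0}
    - {"dp":[0.002,0.09,0.11],"yaw":0}
    - {"dp":[0.003,0.12,0.11],"yaw":0}
    - {"dp":[0.003,0.15,0.11],"yaw":0}
    - {"dp":[0.004,0.18,0.11],"yaw":0}
    - {"dp":[0.005,0.21,0.11],"yaw":0}
    - {"dp":[0.006,0.24,0.11],"yaw":0}
    - {"dp":[0.007,0.27,0.11],"yaw":0}
    - {"dp":[0.007,0.3,0.11],"yaw":0}
    - {"dp":[0.007,0.33,0.11],"yaw":0}
    - {"dp":[0.0075,0.36,0.11],"yaw":0}
    - {"dp":[0.0075,0.38,0.11],"yaw":0}
    - {"dp":[0.0075,0.39,0.11],"yaw":0}
    - {"dp":[0.0075,0.3945,0.11],"yaw":0}

```text
time_s: 9.32
tcp_pos: [0.5532, 0.0458, 0.1526]
eef_rot: [-180.0, 0.0, -95.8]
contact_force: [0.7, -1.1, -3.0]
gripper_width: 0.0507
gripper_force: 18.0
```

apply_moves:
  targets:
    - {"dp":[0,0,0],"yaw":0}
    - {"dp":[0,0,0],"yaw":0}
    - {"dp":[0,0,0],"yaw":0}
    - {"dp":[0,0,0],"yaw":0}

```text
time_s: 9.65
tcp_pos: [0.5532, 0.0433, 0.1523]
eef_rot: [180.0, -0.0, -96.0]
contact_force: [-0.3, 0.7, -2.1]
gripper_width: 0.0507
gripper_force: 18.0
```

```bash
python3 - <<'E'
from h import *
s=get_state();print(s['tcp_pos'],s['eef_rot'],s['gripper_width'],s['contact_force'])
c=wcap();W=c['W'];im=c['image'].astype(int);save(c,'w4.png')
zt=s['tcp_pos'][2]-.0422+.092;x,y=s['tcp_pos'][:2]
for i in range(4):
    m=(abs(W[...,2]-zt)<.007)&(np.hypot(W[...,0]-x,W[...,1]-y)<.034)
    v,u=np.nonzero(m);P=np.array([onplane(c,a,b,zt)[:2] for a,b in zip(u,v)]);(x,y),rr=cv2.minEnclosingCircle(P.astype(np.float32))
print('jar',x,y,rr,P.mean(0),np.median(W[m][:,2]),zt)
m=(abs(W[...,2]-.038)<.005)&(im[...,0]>im[...,2]+25)&(np.hypot(W[...,0]-.552,W[...,1]-.043)<.19)
m=cv2.morphologyEx(m.astype(np.uint8),cv2.MORPH_OPEN,np.ones((3,3)))
v,u=np.nonzero(m);P=np.array([onplane(c,a,b,.038)[:2] for a,b in zip(u,v)])
print(cv2.minAreaRect(P.astype(np.float32)))
for n in('scene','side'):
    W=world(cap(n)); q=W[(abs(W[...,2]-zt)<.006)&(np.hypot(W[...,0]-s['tcp_pos'][0],W[...,1]-s['tcp_pos'][1])<.03)]
    print(n,len(q),q.mean(0) if len(q) else 0)
E
```

```text
[0.55317334 0.04325398 0.15226523] [ 1.79990265e+02 -6.63242593e-03 -9.59545544e+01] 0.05066250184914399 [-0.25970575  0.72837062 -2.09455297]
jar 0.5523197054862976 0.038775864988565445 0.03512763977050781 [0.55360187 0.03942216] 0.2016384058788951 0.20206522622010276
((0.5516533851623535, 0.02631501853466034), (0.33656471967697144, 0.11043860763311386), 84.11320495605469)
scene 17 [0.5434587  0.05948379 0.20181179]
side 195 [0.55648766 0.05774003 0.20163343]
```

View pics/w4.png

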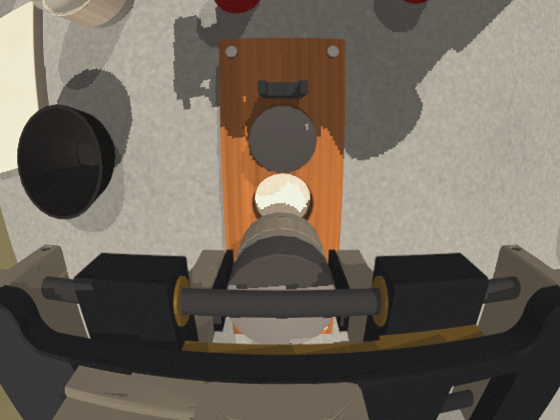

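The held jar is at (283,270), directly in line with the empty well and its disc at (283,197). The -y neighbour's lid is at (283,137) and the fork at (283,88). Next I'll work out the jar-to-well offset along the row from rim edges.

```bash
python3 - <<'E'
from h import *
c=wcap();W=c['W'];s=get_state();p=s['tcp_pos'];print(p)
def circ(cx,cy,z,R,clip):
    x,y=cx,cy
    m=(abs(W[...,2]-z)<.004)&(np.hypot(W[...,0]-cx,W[...,1]-cy)<.035)
    m=cv2.morphologyEx(m.astype(np.uint8),cv2.MORPH_OPEN,np.ones((3,3)))
    ct=max(cv2.findContours(m,0,1)[0],key=len)[:,0]
    P=np.array([onplane(c,a,b,z)[:2] for a,b in ct]); P=P[P[:,1]<clip]
    from scipy.optimize import least_squares
    f=least_squares(lambda q:np.hypot(P[:,0]-q[0],P[:,1]-q[1])-R,[cx,cy],loss='soft_l1',f_scale=.001);
    return len(P),f.x.round(4),np.abs(f.fun).mean().round(4)
zt=p[2]+.0498
print('held jar',circ(p[0],p[1],zt,.0255,p[1]-.010))
print('j1',circ(.5466,-.0167,.082,.0255,1))
# liner front: white pixels
im=c['image'].astype(int);m=((im.min(2)>125)&(np.hypot(W[...,0]-.553,W[...,1]-.0445)<.035)&(W[...,2]<.03)).astype(np.uint8)
ct=max(cv2.findContours(m,0,1)[0],key=len)[:,0];P=np.array([onplane(c,a,b,.02)[:2] for a,b in ct]);print('liner ymin',P[:,1].min(),'x',P[:,0].min(),P[:,0].max(),'->yc',P[:,1].min()+.0265)
print('block end mid',[onplane(c,283,v,.038)[:2].round(4) for v in(39,40)],'screws',[onplane(c,*q,.038)[:2].round(4) for q in((231,51),(333,51))])
m=(abs(W[...,2]-.038)<.006)&(im[...,0]>im[...,2]+15)
col=np.nonzero(m[:,283])[0];e=col.min();print(e,onplane(c,283,e,.038)[:2]+.15*np.array([np.sin(np.radians(5.9)),np.cos(np.radians(5.9))]))
E
```

```text
[0.55325393 0.04371978 0.1522527 ]
held jar (122, array([0.5549, 0.0446]), np.float64(0.0003))
j1 (191, array([ 0.5472, -0.0167]), np.float64(0.0007))
liner ymin 0.020297031008489598 x 0.5271381763841243 0.5798273106682743 ->yc 0.0467970310084896
block end mid [array([ 0.5375, -0.1019]), array([ 0.5376, -0.101 ])] screws [array([ 0.5834, -0.0967]), array([ 0.4953, -0.0876])]
38 [0.55280345 0.04634185]
```

apply_moves:
  targets:
    - {"dp":[-0.001,0.001,-0.015],"yaw":0}
    - {"dp":[-0.001,0.001,-0.035],"yaw":0}
    - {"dp":[-0.001,0.001,-0.055],"yaw":0}
    - {"dp":[-0.001,0.001,-0.075],"yaw":0}
    - {"dp":[-0.001,0.001,-0.088],"yaw":0}
    - {"dp":[-0.001,0.001,-0.094],"yaw":0}
    - {"dp":[-0.001,0.001,-0.097],"yaw":0}
    - {"dp":[-0.001,0.001,-0.1],"yaw":0}
    - {"dp":[-0.001,0.001,-0.103],"yaw":0}
    - {"dp":[-0.001,0.001,-0.106],"yaw":0}
    - {"dp":[-0.001,0.001,-0.108],"yaw":0}
    - {"dp":[-0.001,0.001,-0.108],"yaw":0}

```text
time_s: 10.85
tcp_pos: [0.5522, 0.0453, 0.0442]
eef_rot: [-180.0, 0.0, -95.9]
contact_force: [-0.9, 0.1, -1.8]
gripper_width: 0.0507
gripper_force: 18.0
```

Bottom is at about 0.032, inside the well, with no added force. I'll lower it the rest of the way slowly.

apply_moves:
  targets:
    - {"dp":[0,0,-0.002],"yaw":0}
    - {"dp":[0,0,-0.004],"yaw":0}
    - {"dp":[0,0,-0.006],"yaw":0}
    - {"dp":[0,0,-0.008],"yaw":0}
    - {"dp":[0,0,-0.0095],"yaw":0}
    - {"dp":[0,0,-0.0105],"yaw":0}
    - {"dp":[0,0,-0.0115],"yaw":0}
    - {"dp":[0,0,-0.012],"yaw":0}
    - {"dp":[0,0,-0.012],"yaw":0}
    - {"dp":[0,0,-0.012],"yaw":0}

```text
time_s: 11.68
tcp_pos: [0.5523, 0.0453, 0.0323]
eef_rot: [-180.0, 0.0, -95.9]
contact_force: [-0.4, -0.9, -1.6]
gripper_width: 0.0511
gripper_force: 18.0
```

```bash
python3 - <<'E'
from h import *
s=get_state();print(s['tcp_pos'],s['contact_force'],s['moment'])
c=wcap();W=c['W']
m=(np.hypot(W[...,0]-.553,W[...,1]-.035)<.012)&(W[...,2]<.11);print('held lid z',np.median(W[m][:,2]),m.sum())
m=(np.hypot(W[...,0]-.547,W[...,1]+.0167)<.015);print('j1 lid z',np.median(W[m][:,2]))
E
```

```text
[0.5522726  0.04527327 0.03234051] [-0.44169311 -0.92811591 -1.62901423] [0.0125877  0.0651346  0.01771943]
held lid z 0.0817824676886219 1567
j1 lid z 0.08182200370608342
```

apply_moves:
  targets:
    - {"dp":[0,0,-0.0005],"yaw":0}
    - {"dp":[0,0,-0.001],"yaw":0}
    - {"dp":[0,0,-0.001],"yaw":0}
    - {"dp":[0,0,-0.001],"yaw":0}
    - {"dp":[0,0,-0.001],"yaw":0}

```text
time_s: 12.15
tcp_pos: [0.5524, 0.0453, 0.0323]
eef_rot: [-180.0, 0.0, -95.9]
contact_force: [-4.1, 0.6, 8.6]
gripper_width: 0.0509
gripper_force: 18.0
```

Upward force of 8.6 N: it's on the floor. Release and lift.

apply_moves:
  targets:
    - {"dp":[0,0,0],"yaw":0}
    - {"dp":[0,0,0],"yaw":0}
    - {"dp":[0,0,0],"yaw":0}
    - {"dp":[0,0,0],"yaw":0}
    - {"dp":[0,0,0],"yaw":0}
    - {"dp":[0,0,0],"yaw":0}
    - {"dp":[0,0,0.005],"yaw":0}
    - {"dp":[0,0,0.015],"yaw":0}
    - {"dp":[0,0,0.035],"yaw":0}
    - {"dp":[0,0,0.06],"yaw":0}
    - {"dp":[0,0,0.09],"yaw":0}
    - {"dp":[0,0,0.12],"yaw":0}
    - {"dp":[0,0,0.15],"yaw":0}
    - {"dp":[0,0,0.15],"yaw":0}
    - {"dp":[0,0,0.15],"yaw":0}
  grip: -0.7

```text
time_s: 13.4
tcp_pos: [0.5534, 0.0457, 0.1844]
eef_rot: [-179.7, 0.1, -95.9]
contact_force: [-0.2, 0.5, -1.3]
gripper_width: 0.0747
gripper_force: 0.0
```

```bash
python3 - <<'E'
from h import *
c=wcap();W=c['W'];s=get_state();print(s['tcp_pos'],s['gripper_width'])
for x,y in((.5472,-.0167),(.553,.0445),(.5589,.1062)):
    m=(np.hypot(W[...,0]-x,W[...,1]-y)<.02)&(W[...,2]<.11); print(x,y,m.sum(),np.percentile(W[m][:,2],[5,50,95]).round(4))
# handle & bar from both cams
for n in('side','scene'):
    c=cap(n);W=world(c); m=(W[...,2]>.15)&(W[...,2]<.34)&(W[...,1]>.18)&(W[...,1]<.34)&(abs(W[...,0]-.58)<.08)
    q=W[m];print(n,len(q));
    for z in np.arange(.16,.34,.02):
        k=q[abs(q[:,2]-z)<.01]
        if len(k): print(round(z,2),len(k),k.min(0).round(3),k.max(0).round(3))
E
```

```text
[0.55238867 0.04545486 0.18259488] 0.0745079298581961
0.5472 -0.0167 1753 [0.0807 0.0818 0.083 ]
0.553 0.0445 1563 [0.0807 0.0818 0.0829]
0.5589 0.1062 1239 [0.0807 0.0818 0.0829]
side 384
0.16 15 [0.561 0.199 0.15 ] [0.571 0.215 0.167]
0.18 19 [0.562 0.212 0.17 ] [0.573 0.229 0.188]
0.2 19 [0.563 0.226 0.191] [0.575 0.244 0.209]
0.22 20 [0.565 0.239 0.21 ] [0.576 0.257 0.23 ]
0.24 24 [0.566 0.253 0.231] [0.578 0.27  0.249]
0.26 9 [0.567 0.266 0.251] [0.579 0.271 0.258]
0.3 278 [0.555 0.291 0.29 ] [0.6   0.311 0.307]
scene 482
0.16 36 [0.56  0.195 0.15 ] [0.575 0.214 0.169]
0.18 41 [0.561 0.208 0.17 ] [0.578 0.225 0.19 ]
0.2 39 [0.563 0.223 0.19 ] [0.578 0.24  0.209]
0.22 44 [0.565 0.235 0.211] [0.58  0.253 0.229]
0.24 47 [0.565 0.247 0.23 ] [0.581 0.266 0.25 ]
0.26 50 [0.566 0.262 0.25 ] [0.584 0.279 0.27 ]
0.28 48 [0.569 0.273 0.27 ] [0.598 0.295 0.289]
0.3 177 [0.555 0.286 0.291] [0.6   0.307 0.307]
```

All three lids are level at 0.0818, so the jar is seated. The handle is at about (0.578, 0.298, 0.298), bar angle about 2.15. I'll rise and go above it with the yaw unchanged.

apply_moves:
  targets:
    - {"dp":[0,0,0.03],"yaw":0}
    - {"dp":[0,0,0.07],"yaw":0}
    - {"dp":[0,0,0.11],"yaw":0}
    - {"dp":[0,0.01,0.145],"yaw":0}
    - {"dp":[0.002,0.03,0.16],"yaw":0}
    - {"dp":[0.005,0.06,0.16],"yaw":0}
    - {"dp":[0.01,0.1,0.16],"yaw":0}
    - {"dp":[0.015,0.14,0.16],"yaw":0}
    - {"dp":[0.02,0.18,0.16],"yaw":0}
    - {"dp":[0.024,0.21,0.16],"yaw":0}
    - {"dp":[0.025,0.235,0.16],"yaw":0}
    - {"dp":[0.0255,0.25,0.16],"yaw":0}
    - {"dp":[0.0255,0.2515,0.16],"yaw":0}
    - {"dp":[0.0255,0.2515,0.16],"yaw":0}
    - {"dp":[0.0255,0.2515,0.16],"yaw":0}
  grip: -1

```text
time_s: 14.8
tcp_pos: [0.5776, 0.2961, 0.3407]
eef_rot: [180.0, -0.1, -95.9]
contact_force: [0.8, 0.2, -0.4]
gripper_width: 0.0876
gripper_force: 0.0
```

```bash
cat > hd.py <<'E'
from h import *
def look():
    s=get_state();p=s['tcp_pos'];print('tcp',p.round(4),s['joints'].round(1),s['contact_force'].round(1),s['gripper_width'].round(4))
    c=wcap()
    for n,W in(('wrist',c['W']),('side',world(cap('side'))),('scene',world(cap('scene')))):
        q=W[(W[...,2]>.27)&(W[...,2]<.315)&(abs(W[...,1]-.298)<.03)&(abs(W[...,0]-.578)<.028)]
        if len(q): print(n,len(q),np.percentile(q,[3,50,97],axis=0).round(4).tolist())
    W=c['W'];q=W[(W[...,2]>.30)&(W[...,2]<.43)&(abs(W[...,1]-p[1]+.005)<.02)&(abs(W[...,0]-p[0])<.09)&(abs(W[...,0]-p[0])>.03)]
    if len(q): print('finger',len(q),np.percentile(q,[2,50,98],axis=0).round(4).tolist())
    return c
E
python3 -c "
from hd import *
look()"
```

```text
Traceback (most recent call last):
  File "hd.py", line 3, in look
    s=get_state();p=s['tcp_pos'];print('tcp',p.round(4),s['joints'].round(1),s['contact_force'].round(1),s['gripper_width'].round(4))
                                                                                                         ^^^^^^^^^^^^^^^^^^^^^^^^
AttributeError: 'float' object has no attribute 'round'
```

```bash
sed -i "s/s\['gripper_width'\].round(4)/s['gripper_width']/" hd.py
python3 -c "
from hd import *
look()"
```

```text
tcp [0.5776 0.2961 0.3407] [ 44.3  15.4   9.7   0.  -84.4 -50.2] [ 0.8  0.2 -0.4] 0.08760085263100646
wrist 2034 [[0.5584, 0.2791, 0.2725], [0.578, 0.2926, 0.3019], [0.5987, 0.3043, 0.3049]]
side 278 [[0.5556, 0.2932, 0.2934], [0.5757, 0.3033, 0.3026], [0.598, 0.3097, 0.3058]]
scene 138 [[0.5704, 0.2773, 0.272], [0.5903, 0.2909, 0.2981], [0.6001, 0.3028, 0.3062]]
finger 5855 [[0.5195, 0.278, 0.3579], [0.6223, 0.2907, 0.3913], [0.6371, 0.3084, 0.4287]]
```

apply_moves:
  targets:
    - {"dp":[0,0.002,-0.015],"yaw":0}
    - {"dp":[0,0.002,-0.035],"yaw":0}
    - {"dp":[0,0.002,-0.05],"yaw":0}
    - {"dp":[0,0.002,-0.062],"yaw":0}
    - {"dp":[0,0.002,-0.072],"yaw":0}
    - {"dp":[0,0.002,-0.078],"yaw":0}
    - {"dp":[0,0.002,-0.078],"yaw":0}
    - {"dp":[0,0.002,-0.078],"yaw":0}

```text
time_s: 15.62
tcp_pos: [0.578, 0.2987, 0.2637]
eef_rot: [-180.0, 0.0, -95.9]
contact_force: [0.3, 0.3, 0.4]
gripper_width: 0.088
gripper_force: 0.0
```

apply_moves:
  targets:
    - {"dp":[0,0,0],"yaw":0}
    - {"dp":[0,0,0],"yaw":0}
    - {"dp":[0,0,0],"yaw":0}
    - {"dp":[0,0,0],"yaw":0}
    - {"dp":[0,0,0],"yaw":0}
    - {"dp":[0,0,0],"yaw":0}
    - {"dp":[0,0,0],"yaw":0}
    - {"dp":[0,0,0],"yaw":0}
    - {"dp":[0,0,0],"yaw":0}
    - {"dp":[0,0,0],"yaw":0}
    - {"dp":[0,0,0],"yaw":0}
  grip: 0.4
  squeeze: 15

```text
time_s: 16.53
tcp_pos: [0.5773, 0.2989, 0.2632]
eef_rot: [180.0, -0.0, -95.9]
contact_force: [-3.8, 1.0, 0.5]
gripper_width: 0.0439
gripper_force: 15.0
```

```bash
python3 - <<'E'
from h import *
s=get_state();p=s['tcp_pos'];print(p,s['gripper_width'],s['contact_force'],s['moment'])
# arc, in tcp shifts, from angle a0 to 0; handle now at tcp+(0,0,.035)
u=np.array([np.sin(np.radians(5.9)),np.cos(np.radians(5.9))]);H=np.array([.553,.0455])+.115*u
hv=p[:2]-H; a0=np.arctan2(p[2]+.035-.088,-(hv@u));print('a0',a0,'R',np.hypot(hv@u,p[2]+.035-.088),'x off',hv@np.array([u[1],-u[0]]))
a0=2.15
f=lambda a:np.r_[-250*np.cos(a)*u,250*np.sin(a)]
for a in np.arange(a0,-.001,-.05): print(round(a,2),(f(a)-f(a0)).round(1))
print((f(0)-f(a0)).round(1))
E
```

```text
[0.57730676 0.29890186 0.26322067] 0.04388890823275941 [-3.8002473   0.96137196  0.46511537] [ 0.46708624  1.49287912 -0.01860027]
a0 2.156856642392318 R 0.2523275486421971 x off -0.0018698152630518754
2.15 [0. 0. 0.]
2.1 [ -1.1 -10.6   6.6]
2.05 [ -2.2 -21.5  12.6]
2.0 [ -3.4 -32.6  18.1]
1.95 [ -4.6 -44.1  23. ]
1.9 [ -5.8 -55.7  27.4]
1.85 [ -7.  -67.6  31.1]
1.8 [ -8.2 -79.6  34.2]
1.75 [ -9.5 -91.8  36.8]
1.7 [ -10.8 -104.1   38.7]
1.65 [ -12.  -116.4   40. ]
1.6 [ -13.3 -128.9   40.7]
1.55 [ -14.6 -141.3   40.7]
1.5 [ -15.9 -153.7   40.1]
1.45 [ -17.2 -166.1   39. ]
1.4 [ -18.4 -178.4   37.1]
1.35 [ -19.7 -190.6   34.7]
1.3 [ -20.9 -202.6   31.7]
1.25 [ -22.2 -214.5   28. ]
1.2 [ -23.4 -226.2   23.8]
1.15 [ -24.6 -237.7   19. ]
1.1 [ -25.7 -248.9   13.6]
1.05 [ -26.9 -259.8    7.6]
1.0 [ -28.  -270.5    1.1]
0.95 [ -29.  -280.8   -5.9]
0.9 [ -30.  -290.7  -13.4]
0.85 [ -31.  -300.2  -21.4]
0.8 [ -32.  -309.4  -29.9]
0.75 [ -32.9 -318.1  -38.8]
0.7 [ -33.7 -326.3  -48.2]
0.65 [ -34.5 -334.1  -57.9]
0.6 [ -35.3 -341.4  -68.1]
0.55 [ -36.  -348.1  -78.6]
0.5 [ -36.6 -354.3  -89.4]
0.45 [ -37.2 -360.  -100.5]
0.4 [ -37.7 -365.2 -111.9]
0.35 [ -38.2 -369.7 -123.5]
0.3 [ -38.6 -373.7 -135.3]
0.25 [ -39.  -377.1 -147.4]
0.2 [ -39.3 -379.8 -159.6]
0.15 [ -39.5 -382.  -171.9]
0.1 [ -39.6 -383.5 -184.3]
0.05 [ -39.7 -384.5 -196.7]
0.0 [ -39.8 -384.8 -209.2]
[ -39.8 -384.8 -209.2]
```

apply_moves:
  targets:
    - {"dp":[0,-0.0106,0.0066],"yaw":0}
    - {"dp":[-0.0015,-0.0215,0.0126],"yaw":0}
    - {"dp":[-0.0025,-0.0326,0.0181],"yaw":0}
    - {"dp":[-0.0036,-0.0441,0.023],"yaw":0}
    - {"dp":[-0.0048,-0.0557,0.0274],"yaw":0}
    - {"dp":[-0.006,-0.0676,0.0311],"yaw":0}
    - {"dp":[-0.0072,-0.0796,0.0342],"yaw":0}
    - {"dp":[-0.0085,-0.0918,0.0368],"yaw":0}
    - {"dp":[-0.0098,-0.1041,0.0387],"yaw":0}
    - {"dp":[-0.011,-0.1164,0.04],"yaw":0}
    - {"dp":[-0.0123,-0.1289,0.0407],"yaw":0}
    - {"dp":[-0.0136,-0.1413,0.0407],"yaw":0}
    - {"dp":[-0.0149,-0.1537,0.0401],"yaw":0}
    - {"dp":[-0.0162,-0.1661,0.039],"yaw":0}
    - {"dp":[-0.0174,-0.1784,0.0371],"yaw":0}
    - {"dp":[-0.0187,-0.1906,0.0347],"yaw":0}
    - {"dp":[-0.0187,-0.1906,0.0347],"yaw":0}

```text
time_s: 17.95
tcp_pos: [0.5579, 0.106, 0.2986]
eef_rot: [180.0, -0.1, -95.9]
contact_force: [-7.8, -2.1, 5.6]
gripper_width: 0.0437
gripper_force: 15.0
```

```bash
python3 - <<'E'
from h import *
s=get_state();p=s['tcp_pos'];print(p,s['gripper_width'],s['gripper_force'],s['contact_force'],s['joints'].round(1))
for n in('side','scene'):
    W=world(cap(n)); 
    for z in(.15,.2,.25,.3):
        q=W[(abs(W[...,2]-z)<.006)&(abs(W[...,0]-.563)<.02)&(W[...,1]>.08)&(W[...,1]<.25)]
        if len(q): print(n,z,len(q),np.median(q,0).round(4))
E
```

```text
[0.55791323 0.10595201 0.29857485] 0.04374394576639117 15.003212839365005 [-7.79339234 -2.13841495  5.64372649] [ 30.5   7.9  -5.    0.  -77.1 -36.4]
side 0.15 23 [0.5609 0.1512 0.15  ]
side 0.2 29 [0.561 0.141 0.2  ]
side 0.25 33 [0.5602 0.1303 0.2502]
side 0.3 41 [0.5582 0.1202 0.3007]
scene 0.15 17 [0.5651 0.1475 0.1511]
scene 0.2 19 [0.5656 0.1368 0.2022]
scene 0.25 24 [0.5642 0.1267 0.2501]
scene 0.3 3 [0.5557 0.1181 0.2956]
```

apply_moves:
  targets:
    - {"dp":[-0.0022,-0.012,-0.003],"yaw":0}
    - {"dp":[-0.004,-0.0239,-0.0067],"yaw":0}
    - {"dp":[-0.0052,-0.0356,-0.0109],"yaw":0}
    - {"dp":[-0.0064,-0.0471,-0.0157],"yaw":0}
    - {"dp":[-0.0075,-0.0583,-0.0211],"yaw":0}
    - {"dp":[-0.0087,-0.0692,-0.0271],"yaw":0}
    - {"dp":[-0.0098,-0.0799,-0.0336],"yaw":0}
    - {"dp":[-0.0108,-0.0902,-0.0406],"yaw":0}
    - {"dp":[-0.0118,-0.1001,-0.0481],"yaw":0}
    - {"dp":[-0.0128,-0.1096,-0.0561],"yaw":0}
    - {"dp":[-0.0138,-0.1188,-0.0646],"yaw":0}
    - {"dp":[-0.0147,-0.1275,-0.0735],"yaw":0}
    - {"dp":[-0.0155,-0.1357,-0.0829],"yaw":0}
    - {"dp":[-0.0163,-0.1435,-0.0926],"yaw":0}
    - {"dp":[-0.0171,-0.1508,-0.1028],"yaw":0}
    - {"dp":[-0.0178,-0.1575,-0.1133],"yaw":0}
    - {"dp":[-0.0184,-0.1637,-0.1241],"yaw":0}
    - {"dp":[-0.0184,-0.1637,-0.1241],"yaw":0}

```text
time_s: 19.55
tcp_pos: [0.5413, -0.0584, 0.1735]
eef_rot: [-179.9, -0.2, -95.9]
contact_force: [2.5, -6.6, 0.6]
gripper_width: 0.0438
gripper_force: 15.0
```

```bash
python3 - <<'E'
from h import *
s=get_state();p=s['tcp_pos'];print(p,s['gripper_width'],s['gripper_force'],s['contact_force'],s['joints'].round(1))
u=np.array([np.sin(np.radians(5.9)),np.cos(np.radians(5.9))]);H=np.array([.553,.0455])+.115*u
hv=p[:2]-H; print(np.arctan2(p[2]+.035-.088,-(hv@u)),np.hypot(hv@u,p[2]+.035-.088),hv@np.array([u[1],-u[0]]))
E
```

```text
[ 0.5412828  -0.05843905  0.17350278] 0.04379189485434599 15.00032901763916 [ 2.52112786 -6.60175831  0.56381917] [ 14.6   9.9 -19.3   0.2 -60.8 -20.6]
0.5018870937125602 0.25048346367681007 -0.0009709680560546164
```

apply_moves:
  targets:
    - {"dp":[0,-0.0065,-0.0111],"yaw":0}
    - {"dp":[-0.0006,-0.0119,-0.0225],"yaw":0}
    - {"dp":[-0.0011,-0.0164,-0.0341],"yaw":0}
    - {"dp":[-0.0015,-0.0204,-0.0459],"yaw":0}
    - {"dp":[-0.0019,-0.0238,-0.058],"yaw":0}
    - {"dp":[-0.0022,-0.0265,-0.0702],"yaw":0}
    - {"dp":[-0.0024,-0.0287,-0.0825],"yaw":0}
    - {"dp":[-0.0025,-0.0302,-0.0949],"yaw":0}
    - {"dp":[-0.0026,-0.031,-0.102],"yaw":0}
    - {"dp":[-0.0026,-0.0313,-0.1073],"yaw":0}
    - {"dp":[-0.0027,-0.0314,-0.112],"yaw":0}
    - {"dp":[-0.0027,-0.0315,-0.115],"yaw":0}
    - {"dp":[-0.0027,-0.0315,-0.115],"yaw":0}

```text
time_s: 20.63
tcp_pos: [0.5382, -0.0887, 0.0585]
eef_rot: [-180.0, -0.1, -95.9]
contact_force: [1.9, -8.5, -1.7]
gripper_width: 0.0439
gripper_force: 15.0
```

```bash
cat > bar.py <<'E'
from h import *
s=get_state();p=s['tcp_pos'];print(p.round(4),s['gripper_width'],s['gripper_force'],s['contact_force'].round(1))
u=np.array([np.sin(np.radians(5.9)),np.cos(np.radians(5.9))]);O=np.array([.553,.0455])
for n in('side','scene'):
    W=world(cap(n)); d=W[...,:2]-O; yy=d@u; xx=d@np.array([u[1],-u[0]])
    for y0 in(-.085,-.06,-.03,0,.03,.06,.085):
        q=(abs(yy-y0)<.012)&(abs(xx)<.005)&(W[...,2]>.05)&(W[...,2]<.13)
        if q.sum()>3: print(n,y0,q.sum(),np.median(W[q][:,2]).round(4),end='; ')
    print()
E
python3 bar.py
```

```text
[ 0.5382 -0.0887  0.0585] 0.043904283632421236 14.999907463788986 [ 1.9 -8.5 -1.7]
side -0.085 31 0.0984; side -0.06 30 0.0983; side -0.03 33 0.0967; side 0 30 0.0961; side 0.03 36 0.0942; side 0.06 37 0.0931; side 0.085 38 0.0916; 
scene -0.085 47 0.0951; scene -0.06 49 0.0947; scene -0.03 54 0.0955; scene 0 49 0.0943; scene 0.03 50 0.0921; scene 0.06 51 0.0923; scene 0.085 46 0.0916;
```

apply_moves:
  targets:
    - {"dp":[0,-0.001,-0.001],"yaw":0}
    - {"dp":[0,-0.001,-0.002],"yaw":0}
    - {"dp":[0,-0.001,-0.003],"yaw":0}
    - {"dp":[0,-0.001,-0.004],"yaw":0}
    - {"dp":[0,-0.001,-0.005],"yaw":0}
    - {"dp":[0,-0.001,-0.006],"yaw":0}
    - {"dp":[0,-0.001,-0.006],"yaw":0}

```text
time_s: 21.32
tcp_pos: [0.5382, -0.0888, 0.0529]
eef_rot: [-180.0, -0.1, -95.9]
contact_force: [1.8, -7.1, -1.2]
gripper_width: 0.0439
gripper_force: 15.0
```

```bash
python3 bar.py
```

```text
[ 0.5382 -0.0888  0.0529] 0.04388724787741162 15.000059902668 [ 1.8 -7.1 -1.2]
side -0.085 29 0.0937; side -0.06 29 0.0939; side -0.03 38 0.0932; side 0 31 0.0931; side 0.03 34 0.0926; side 0.06 37 0.0923; side 0.085 38 0.0917; 
scene -0.085 34 0.0944; scene -0.06 39 0.0937; scene -0.03 45 0.0915; scene 0 39 0.0921; scene 0.03 48 0.0903; scene 0.06 44 0.0919; scene 0.085 50 0.0903;
```

apply_moves:
  targets:
    - {"dp":[0,-0.001,-0.001],"yaw":0}
    - {"dp":[0,-0.001,-0.0015],"yaw":0}
    - {"dp":[0,-0.001,-0.002],"yaw":0}
    - {"dp":[0,-0.001,-0.0025],"yaw":0}
    - {"dp":[0,-0.001,-0.0025],"yaw":0}

```text
time_s: 21.83
tcp_pos: [0.5382, -0.0888, 0.0503]
eef_rot: [-180.0, 0.0, -95.9]
contact_force: [0.6, -0.1, 0.0]
gripper_width: 0.0441
gripper_force: 15.0
```

apply_moves:
  targets:
    - {"dp":[0,0,-0.0005],"yaw":0}
    - {"dp":[0,0,-0.001],"yaw":0}
    - {"dp":[0,0,-0.0015],"yaw":0}
    - {"dp":[0,0,-0.0015],"yaw":0}
    - {"dp":[0,0,-0.0015],"yaw":0}

```text
time_s: 22.25
tcp_pos: [0.5382, -0.0889, 0.0491]
eef_rot: [-180.0, 0.0, -95.9]
contact_force: [-0.0, 0.8, 2.7]
gripper_width: 0.044
gripper_force: 15.0
```

```bash
python3 bar.py
```

```text
[ 0.5382 -0.0889  0.0491] 0.044029131690548874 15.000286996364594 [-0.   0.8  2.7]
side -0.085 29 0.0917; side -0.06 27 0.0914; side -0.03 38 0.0907; side 0 29 0.0914; side 0.03 34 0.0914; side 0.06 32 0.0913; side 0.085 38 0.0907; 
scene -0.085 37 0.0909; scene -0.06 39 0.0906; scene -0.03 48 0.0905; scene 0 37 0.0903; scene 0.03 49 0.0899; scene 0.06 42 0.0902; scene 0.085 51 0.0902;
```

The bar is level to within a degree. I'll press until the fork reacts clearly.

apply_moves:
  targets:
    - {"dp":[0,0,-0.0005],"yaw":0}
    - {"dp":[0,0,-0.001],"yaw":0}
    - {"dp":[0,0,-0.0015],"yaw":0}
    - {"dp":[0,0,-0.0015],"yaw":0}
    - {"dp":[0,0,-0.0015],"yaw":0}

```text
time_s: 22.77
tcp_pos: [0.5383, -0.0889, 0.0487]
eef_rot: [-179.9, -0.0, -95.8]
contact_force: [-4.6, 2.6, 15.9]
gripper_width: 0.0438
gripper_force: 15.0
```

15.9 N with no further travel, so the bar is home. Release and retreat.

apply_moves:
  targets:
    - {"dp":[0,0,0],"yaw":0}
    - {"dp":[0,0,0],"yaw":0}
    - {"dp":[0,0,0],"yaw":0}
    - {"dp":[0,0,0],"yaw":0}
    - {"dp":[0,0,0],"yaw":0}
    - {"dp":[0,0,0],"yaw":0}
    - {"dp":[0,0,0],"yaw":0}
    - {"dp":[0,0,0],"yaw":0}
    - {"dp":[0,0,0.01],"yaw":0}
    - {"dp":[0,0,0.03],"yaw":0}
    - {"dp":[0,0,0.06],"yaw":0}
    - {"dp":[0,0,0.1],"yaw":0}
    - {"dp":[0,0,0.14],"yaw":0}
    - {"dp":[-0.02,0,0.17],"yaw":0}
    - {"dp":[-0.05,0,0.18],"yaw":0}
    - {"dp":[-0.08,0,0.18],"yaw":0}
    - {"dp":[-0.1,0,0.18],"yaw":0}
    - {"dp":[-0.1,0,0.18],"yaw":0}
  grip: -0.8

```text
time_s: 24.27
tcp_pos: [0.4346, -0.0892, 0.2289]
eef_rot: [-179.9, 0.1, -95.9]
contact_force: [-0.0, 0.5, -1.1]
gripper_width: 0.0789
gripper_force: 0.0
```

```bash
python3 bar.py; python3 - <<'E'
from h import *
a=cap('scene');b=cap('side')
A=cv2.resize(a['image'][120:300,130:410,::-1],(400,300));B=cv2.resize(b['image'][100:310,180:420,::-1],(400,300))
cv2.imwrite('pics/end.png',np.hstack([A,B]))
E
```

```text
[ 0.4346 -0.0892  0.2289] 0.07885062029777501 0.0 [-0.   0.5 -1.1]
side -0.085 25 0.0914; side -0.06 28 0.0916; side -0.03 34 0.0909; side 0 34 0.0907; side 0.03 32 0.0911; side 0.06 37 0.0913; side 0.085 37 0.0911; 
scene -0.085 39 0.0906; scene -0.06 37 0.0913; scene -0.03 50 0.0901; scene 0 37 0.0917; scene 0.03 43 0.09; scene 0.06 41 0.0907; scene 0.085 43 0.0907;
```

View pics/end.png

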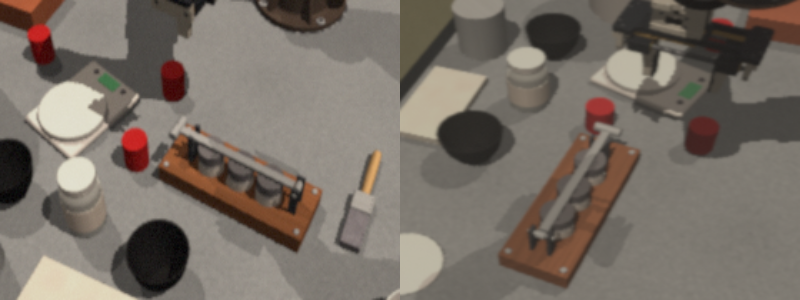

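The picture shows three jars in the row, from (208,160) to (268,190) in the left panel. The bar lies level over them, from the hinge (298,185) to the handle (180,128), and the bystanders are where they were. I'm handing the job in.

```bash
python3 -c "
from plant import r
print(r.close_job())"
```

```text
the job is handed in; nothing more can be done
None
```

The weighed jar is seated upright on the bottom of the middle well, the keeper bar is closed and level in its fork, and the job is handed in. The first grasp closed above the lid without touching the jar, because the fingertips sat about 40 mm higher than stated; I corrected for that.

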